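# Load a tin into the sloped tin magazine, down to its sprung stop

## Robot

A 6-joint arm with a two-finger parallel gripper is mounted at the origin on a cart in front of the work surface, level with it; the furniture and walls round the work are solid. World frame = base frame: x ahead of the robot, y to its left, z up, the work surface at z = 0. Lengths are in m, angles in rad, forces in N, time in s.
With the tool pointing down it reaches from about 0.275 to 1 m from the base axis. Payload 8.4 kg.
Tool frame: the origin (TCP) lies at the very end of the fingers, on their centre line; the grasp point (between the pads) lies ctrl.pinch_z behind it (ctrl.pinch_z is the distance from the TCP to the grasp point, in m); x points along the fingers, y is the direction in which the jaws open and shut, and the axes are right-handed (so a half turn about x gives the same grasp; the last joint's range is limited). The gripper opens to 85 mm and grips with 20 to 120 N. Pads are 22 mm wide; open, the fingers measure 114 mm over their backs; the gripper's body (76 mm by 85 mm) begins 54 mm behind the grasp point. The pads swing forward as they close: fully open they stand 13 mm farther back than shut.
Start: joints at [1.32, 0.353, 1.633, -0, 1.155, -0.002], TCP at [0.154, 0.606, 0.231] pointing down, gripper open.
Joint ranges: [-2.63, 2.63], [-0.92, 2.1], [0.06, 2.66], [-1.3, 4.44], [0, 2.69], [-3.02, 3.02]. Speed limits (rad/s): [2.22, 2.22, 2.79, 3.14, 3.14, 3.14].

## Interface

Orientations are given as a unit quaternion [w, x, y, z].
In Python, from cell import telemetry, cams, hand_in, ctrl gives the robot as it stands.
- The arm moves only by the tool move_arm, never from a script. Its argument "rows" is one flat list of numbers, 7 for each row, row after row: the shift along the tool's x, y, z in m, then the turn, a rotation vector about the tool's x, y, z in rad, then the opening, from 0 (shut) to 1 (fully open). A call has 1 to 10 rows; each row is the pose to reach, as a shift and turn from the pose measured when the call began, along the tool's axes at that moment; what a row does not reach only later rows make up. A row lasts 1/10 s, in which the tool goes at most 50 mm and 8.59 degrees, less where a joint would pass 70% of its speed; a pose out of reach is approached as far as the arm can. A call with a gripper value outside its range is refused whole. The fingers move at their own pace and stop on an object; "newtons" is the grip in N (left out, the last holds). Time passes only in rows, so rows that repeat a pose let the fingers close. It gives the time, the measured TCP pose, the force and the opening at its end, in the units of the state.
- telemetry.read_state(): the state, without advancing time (a new reading comes with each control period).
- cams.read_camera(name): name is "scene" or "side" or "wrist"; returns the picture (480x640x3 uint8, red, green, blue); there is no depth.
- cams.get_calibration(name): a dict with "camera_matrix" (3x3 intrinsics, pixels), "rvec" (rotation vector, rad) and "tvec" (3), from world to camera coordinates, as OpenCV has them. Camera axes: x right, y down, z forward; pixel columns grow to the right and rows downward; lengths in m; the calibration is good to about 2 mm. A picture is of the moment at which its call begins: read the wrist's pose just before it. get_calibration takes no time and is no camera call; for the wrist camera it gives the pose at the moment of the call.
- hand_in(): hands the job in, once; it reports no verdict.
Trained networks look in the newest picture that a camera, given by its name, has taken for a name from the list of things; names that differ only in an ending like _2 or _b are one class to them, and where a whole thing is asked for, a point or a joint stands for the part that bears it (a point fixed in the world has none). Each returns a list of dicts, best first, with "p" (0 to 1); they miss things now and then, are a little off and sometimes report something else, mostly with a low value. They report only what shows in the picture. A call takes as long as a camera call. They do not tell look-alikes from the thing itself.
- cams.search_frame(camera, thing): "extent" ([left, top, width, height] in pixels, round what is visible of it).
- cams.masks_of(camera, thing): "mask" (480x640 bool, what is visible of it) and "extent" ([left, top, width, height] in pixels, round what is visible of it).
- cams.spot_point(camera, thing): "point" ([column, row] in pixels: a listed point, or the origin of a listed thing).
The state is a dict: "time_s": time; "qpos": joint angles; "joint_velocities": joint speeds; "joint_torque": joint torques, N m; "ee_pos": TCP position; "orientation": TCP orientation; "force": force on the tool from outside, world axes, zero at the start; "torque": the same for the moment, N m; "width": finger opening in m.
Only numpy, scipy, OpenCV 4.12 (cv2) and the standard library are available. Lean on these libraries where they do the work, as an engineer would, in place of code of your own. Each camera call takes 0.05 s, during which the arm holds its last target.

## Task

Pick up the oblong metal tin, lay it lengthwise and flat in the open upper part of the wooden sloped chute, then push it down the chute, its front going in under the hood, until it rests against the sprung stop hidden inside. The tin drags and does not slide by itself; push gently and stop as soon as the stop resists, because pressing the stop most of the way in would release it. Let go and leave the jars, shaker and glasses standing around where they are.

Things in the scene. Friction and masses are not known exactly. Their poses are not given: they have to be found in the camera images.
- tin: plain closed metal tin, 0.4 to 0.65 kg, a rounded block 50 (its x) by 100 (its y, length) by 55 mm (its z, height), standing on its large underside; both ends are alike. Origin: centre of the underside. Grip it across its 50 mm width, above the chute's 15 mm walls
- chute: fixed wooden sloped chute (tin magazine). Origin: on the worktop under mid length; x across the channel, z up. The channel runs along y, descending towards -y at 15 degrees, 300 mm along the slope; floor 100 mm high at the upper (+y) end, 61 above the origin, 22 at the lower end. Channel 56 mm wide; side walls 8 thick, 15 high above its floor. Sliding the tin down takes about 1 to 3 N
- upper_end (a point): middle of the channel floor at the chute's upper end, which is open; the channel is open at the top for its first 168 mm
- hood_edge (a point): middle of the channel floor under the upper edge of the fixed hood, 168 mm down the slope from upper_end. From here to the closed lower end the hood covers the channel: inner height 63 mm, outer 69 mm, square to the floor, walls as the channel's
- stop (a joint): press-in of the sprung stop, m: 0 untouched, grows down the slope, 0.0075 at its end; releases (failure) beyond 0.005. Spring 2.2 N per mm, 0.2 N at first touch. A plate across the channel inside the hood, its untouched face anywhere 214 to 262 mm down the slope from upper_end (differs each time): the tin's rear then stands 6 to 54 mm outside the hood. A resting tin holds it slightly in
- olive_jar: bystander (the one nearer the tin), 63 mm wide 110 mm tall glass jar, pale lid; origin: centre of the underside
- nutmeg_jar: bystander (the one nearer the tin), 44 mm wide 105 mm tall spice jar, dark lid; origin: centre of the underside
- salt_shaker: bystander, 44 mm wide 90 mm tall shaker; origin: centre of the underside
- shot_glass: bystander, 48 mm wide 61 mm tall plain glass; origin: centre of the underside
- cut_glass_1: bystander, 73 mm wide 88 mm tall tumbler; origin: centre of the underside
Not all that is in view belongs to the job. What is shaped like the tin but purple is not meant.

How it is judged:
On the way:
1. the tin rests in the open upper part of the chute, lengthwise on its floor, the stop untouched (angle between the y axis of tin and the y axis of chute, either way round between 0.16 and 0.36 rad and x of tin in the frame of chute between -0.006 and 0.006 m and y of tin in the frame of upper_end below 0 m and y of tin in the frame of hood_edge above 0 m and z of tin in the frame of hood_edge below 0.055 m and value of joint stop below 0.0001 m and contact force between tin and chute above 0.5 N), for 0.2 s.
At the end, for the whole second after the job is handed in: the tin lies flat and lengthwise in the channel (slope 15 degrees within 3, centred within 6 mm) at rest, its front end well under the hood (its middle past, or at most 10 mm short of, the hood's edge), and leans on the sprung stop, which it holds pressed in by more than 0.15 mm and less than 5 mm (value of joint stop between 0.00015 and 0.005 m and angle between the y axis of tin and the y axis of chute, either way round between 0.21 and 0.31 rad and angle between the x axis of tin and the x axis of chute, either way round below 0.12 rad and x of tin in the frame of chute between -0.006 and 0.006 m and y of tin in the frame of hood_edge below 0.01 m and linear speed of tin below 0.005 m/s); the robot touches nothing.
It fails at once if the sprung stop is pressed in by more than 5 mm (it releases) (value of joint stop above 0.005 m).
It fails at once if a jar, shaker or glass is pushed more than 30 mm or knocked over (distance of any of olive_jar, nutmeg_jar, salt_shaker, shot_glass, cut_glass_1 from where it was at the start of the episode above 0.03 m or angle between any of olive_jar, nutmeg_jar, salt_shaker, shot_glass, cut_glass_1's own z axis and vertical above 0.5 rad).
It also fails if it takes over 48 s, if anything falls off the work surface, if the arm or the gripper's body presses on something with over 40 N, if the wrist force passes 120 N, or if a joint passes its speed limit or range.

## Working session

There is one attempt and no reset: what is moved stays moved. The work goes in short steps, Python scripts to look and compute and a tool call to move; the robot and the scene stay as the last step left them, time stands still between calls to the robot, and variables do not carry over. Pictures are saved under pics/ and viewed, and the job is handed in when it is done.

Besides the shell and the picture viewer there is one more tool, called after "Call:" in YAML: its name, and indented under it one key for each argument. move_arm: Moves the arm, as the interface text tells. Its arguments: {"type":"object","properties":{"rows":{"type":"array","items":{"type":"number"}},"newtons":{"type":"number"}},"required":["rows"]}

```bash
ls; mkdir -p pics; python3 - <<'E'
from cell import telemetry, cams, ctrl
import cv2,numpy as np
s=telemetry.read_state();print(s);print(ctrl.pinch_z)
for n in ["scene","side","wrist"]:
    im=cams.read_camera(n);cv2.imwrite(f"pics/{n}0.png",im[:,:,::-1])
    c=cams.get_calibration(n);print(n,c)
    for t in ["tin","chute"]:
        print(t,[(round(d['p'],2),d['extent']) for d in cams.search_frame(n,t)])
E
```

```text
pics
{'time_s': 0.0, 'qpos': array([ 1.31958463e+00,  3.53627449e-01,  1.63412292e+00, -4.93021294e-06,
        1.15516711e+00, -2.40650338e-03]), 'joint_velocities': array([ 0.00168227, -0.00010633,  0.00038941, -0.00037127, -0.00169569,
       -0.00087619]), 'joint_torque': array([-9.53166455e-04, -6.05247188e+01, -3.42071378e+01,  3.01471061e-05,
        9.26936249e-03, -5.29559799e-06]), 'ee_pos': array([0.15379568, 0.60531062, 0.23057939]), 'orientation': array([ 0.70158452,  0.08727365,  0.70169983, -0.08820332]), 'force': array([-0.10612846, -0.67309058,  0.56259095]), 'torque': array([-0.01018639, -0.00723644, -0.04298226]), 'width': 0.0854528705704509}
0.0187
scene {'camera_matrix': array([[594.05380212,   0.        , 320.98614827],
       [  0.        , 594.05380212, 240.25384685],
       [  0.        ,   0.        ,   1.        ]]), 'rvec': array([ 1.10620588, -2.30161855,  1.07172988]), 'tvec': array([0.44840651, 0.32763134, 1.48066794])}
tin [(0.83, [151.2, 335.2, 24.5, 46.1]), (0.7, [291.5, 287.8, 38.6, 40.4]), (0.57, [362.7, 194.1, 77.5, 75.6])]
chute [(0.91, [365.4, 195.6, 76.0, 71.2])]
side {'camera_matrix': array([[591.158866  ,   0.        , 316.25289998],
       [  0.        , 591.158866  , 234.21070093],
       [  0.        ,   0.        ,   1.        ]]), 'rvec': array([ 0.41753992, -2.48558073,  1.52668307]), 'tvec': array([0.57131875, 0.13287255, 1.62475089])}
tin [(0.98, [219.1, 360.8, 47.7, 48.9]), (0.56, [328.3, 273.6, 20.7, 39.2])]
chute [(0.63, [340.0, 191.4, 36.3, 61.2]), (0.48, [253.3, 235.2, 23.9, 45.0])]
wrist {'camera_matrix': array([[349.92032965,   0.        , 325.59007594],
       [  0.        , 349.92032965, 244.23156767],
       [  0.        ,   0.        ,   1.        ]]), 'rvec': array([-2.30673757, -1.79390845, -0.23924513]), 'tvec': array([-0.6249186 , -0.03347452,  0.37717912])}
tin [(0.79, [111.0, 466.9, 35.2, 13.1])]
chute []
```

View pics/scene0.png

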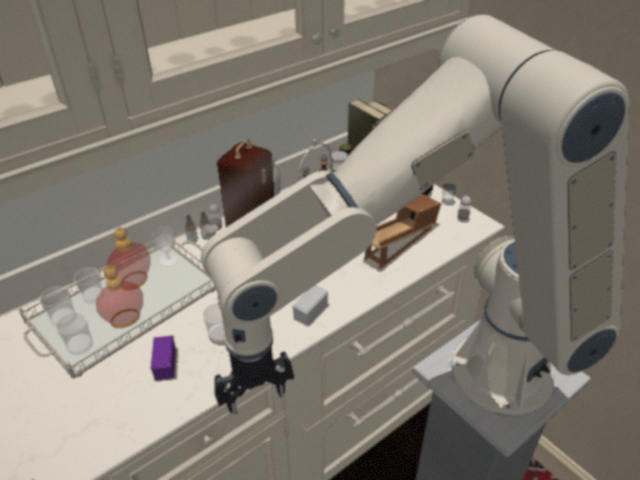

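View pics/side0.png

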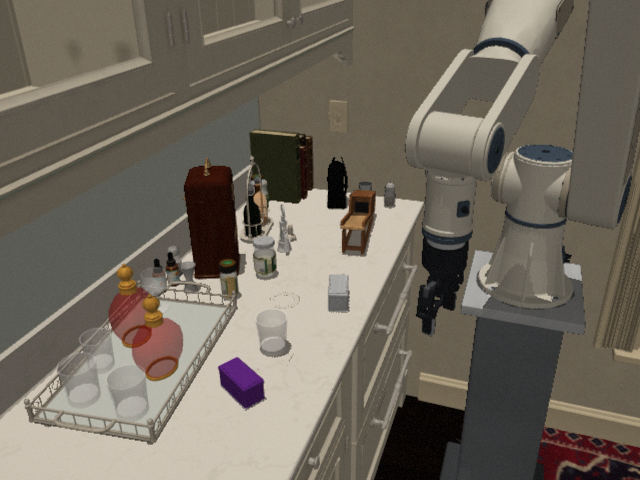

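View pics/wrist0.png

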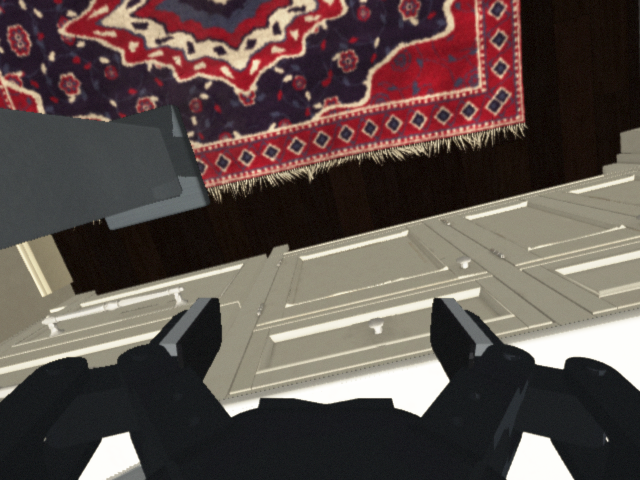

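The candidates are the grey block at scene (311,304) / side (339,292) and the purple block at scene (163,357) / side (242,382). The grey one is the tin; the purple one is excluded by the description. The chute is at scene (402,230) / side (358,222). I'll check both in close crops.

```bash
cat > h.py <<'E'
from cell import telemetry, cams, ctrl
import cv2,numpy as np
from scipy.spatial.transform import Rotation as R
def cal(n):
    c=cams.get_calibration(n);return c['camera_matrix'],np.array(c['rvec']),np.array(c['tvec'])
def proj(C,P):
    return cv2.projectPoints(np.array(P,float).reshape(-1,1,3),C[1],C[2],C[0],None)[0].reshape(-1,2)
def onz(C,p,z):
    M=cv2.Rodrigues(C[1])[0];o=-M.T@C[2];d=M.T@np.linalg.inv(C[0])@np.array([p[0],p[1],1.]);return o+d*(z-o[2])/d[2]
E
python3 - <<'E'
from h import *
a=cv2.imread('pics/scene0.png');b=cv2.imread('pics/side0.png')
def crop(im,x,y,w,h,s): return cv2.resize(im[y:y+h,x:x+w],None,fx=s,fy=s,interpolation=cv2.INTER_CUBIC)
cv2.imwrite('pics/c1.png',crop(a,280,180,190,150,4))
cv2.imwrite('pics/c2.png',crop(b,310,170,100,150,4))
cs,cd=cal('scene'),cal('side')
for n,C,p in [('tin scene',cs,(311,300)),('tin side',cd,(339,288)),('chute sc',cs,(402,235)),('chute side',cd,(358,225))]:
    print(n,onz(C,p,0.055).round(3))
for C in(cs,cd):
    M=cv2.Rodrigues(C[1])[0];print(-M.T@C[2])
E
```

```text
tin scene [0.45  0.249 0.055]
tin side [0.448 0.269 0.055]
chute sc [ 0.494 -0.135  0.055]
chute side [ 0.504 -0.102  0.055]
[-0.44605299  0.92347723  1.20375029]
[0.0542479  1.4977257  0.85892409]
```

View pics/c1.png

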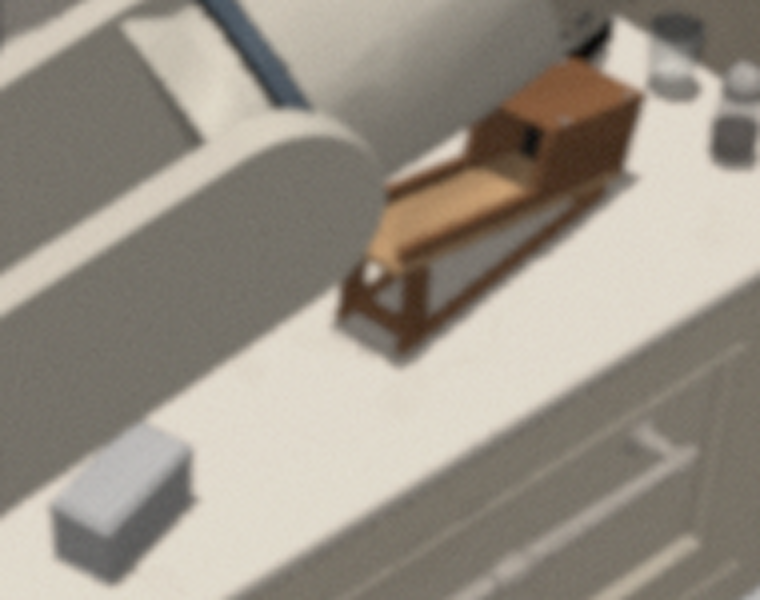

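View pics/c2.png

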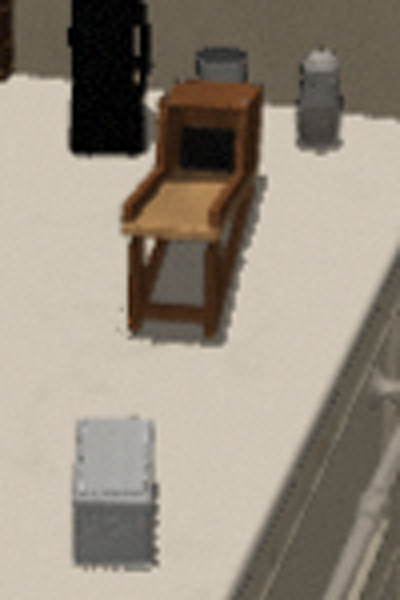

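```bash
cat >> h.py <<'E'
def Tp(p,L): # p=x,y,yaw
    L=np.array(L,float);c,s=np.cos(p[2]),np.sin(p[2]);return np.c_[p[0]+c*L[:,0]-s*L[:,1],p[1]+s*L[:,0]+c*L[:,1],L[:,2]]
S15,C15=np.sin(np.radians(15)),np.cos(np.radians(15))
def ch(x,s,h): return [x,0.15*C15-s*C15-h*S15,0.1-s*S15+h*C15]
E
cat > fit0.py <<'E'
from h import *
from scipy.optimize import least_squares
sc=lambda l:[(x/4+280,y/4+180) for x,y in l]; sd=lambda l:[(x/4+310,y/4+170) for x,y in l]
a,b,t=.025,.05,.055
# tin: +x away from robot; scene: left(-x?) 
L=[(-a,b,t),(a,b,t),(a,-b,t),(-a,-b,t),(-a,b,0),(-a,-b,0),(a,b,0)]
ps=sc([(110,530),(55,510),(145,425),(190,455),(115,582),(190,500),(55,558)])
pd=sd([(158,495),(74,493),(78,420),(155,418),(156,567),(74,567)])
Ld=[L[0],L[1],L[2],L[3],L[4],L[6]]
cs,cd=cal('scene'),cal('side')
def run(S,D,x0):
    for nm,use in(('scene',(1,0)),('side',(0,1)),('both',(1,1))):
        f=lambda p:np.concatenate(([ (proj(cs,Tp(p,S[0]))-S[1]).ravel()] if use[0] else [])+([(proj(cd,Tp(p,D[0]))-D[1]).ravel()] if use[1] else []))
        r=least_squares(f,x0);print(nm,r.x.round(4),'rms',np.sqrt(np.mean(r.fun**2)).round(2))
        if nm=='both':print(r.fun.reshape(-1,2).round(1).tolist())
run((L,np.array(ps)),(Ld,np.array(pd)),[.45,.26,0])
S=[ch(.036,.168,.069),ch(-.036,.168,.069),ch(-.036,.3,.069),ch(.036,.3,.069)]
run((S,np.array(sc([(475,122),(545,130),(640,97),(572,58)]))),(S,np.array(sd([(162,103),(250,107),(262,86),(175,82)]))),[.5,-.12,0])
E
python3 fit0.py
python3 - <<'E'
from h import *
C=cal('wrist');s=telemetry.read_state();M=cv2.Rodrigues(C[1])[0];q=s['orientation'];T=R.from_quat([q[1],q[2],q[3],q[0]]).as_matrix()
print('tool axes',T.round(3));print('cam in tool',T.T@(-M.T@C[2]-s['ee_pos']), 'cam axes in tool',(T.T@M.T).round(3))
E
```

```text
scene [0.4532 0.2456 0.288 ] rms 1.48
side [0.4545 0.2479 0.3036] rms 0.61
both [0.454  0.2462 0.2942] rms 1.2
[[0.1, 1.3], [-1.4, -1.5], [-2.3, -2.0], [1.4, -2.2], [-0.8, 2.4], [1.3, 0.5], [-0.7, 0.5], [-0.5, 0.0], [0.7, 0.3], [0.8, -1.6], [0.3, -0.9], [-0.1, 0.2], [0.9, -0.0]]
scene [ 0.5048 -0.135   0.1659] rms 2.3
side [ 0.5069 -0.135   0.1879] rms 0.22
both [ 0.5062 -0.1356  0.176 ] rms 1.7
[[-0.7, -5.4], [1.5, 2.1], [-0.3, 0.3], [-2.5, 1.3], [0.0, -0.0], [0.7, 0.1], [0.6, -0.1], [1.0, -0.1]]
tool axes [[-0.     0.246  0.969]
 [-0.     0.969 -0.246]
 [-1.    -0.     0.   ]]
cam in tool [-1.41433956e-01  1.03129617e-04 -6.66755475e-02] cam axes in tool [[-0.    -0.262  0.965]
 [ 1.    -0.    -0.   ]
 [ 0.     0.965  0.262]]
```

Call:
move_arm:
  rows: [0, -0.274, 0.379, 1.03, 0, 0, 1, 0, -0.274, 0.379, 1.03, 0, 0, 1, 0, -0.274, 0.379, 1.03, 0, 0, 1, 0, -0.274, 0.379, 1.03, 0, 0, 1, 0, -0.274, 0.379, 1.03, 0, 0, 1, 0, -0.274, 0.379, 1.03, 0, 0, 1, 0, -0.274, 0.379, 1.03, 0, 0, 1, 0, -0.274, 0.379, 1.03, 0, 0, 1, 0, -0.274, 0.379, 1.03, 0, 0, 1, 0, -0.274, 0.379, 1.03, 0, 0, 1]
  newtons: 40

```text
time_s: 1.45
ee_pos: [0.456, 0.2438, 0.2315]
orientation: [0.567, 0.423, 0.566, -0.423]
force: [-0.9, 0.2, 0.6]
width: 0.0857
```

```bash
python3 - <<'E'
from h import *
np.save('w1cal.npy',np.array([0]))
C=cal('wrist')
im=cams.read_camera('wrist');im=im[:,:,::-1].copy();cv2.imwrite('pics/w1.png',im)
np.savez('w1.npz',K=C[0],r=C[1],t=C[2])
b=.025
for (x,y,w) in [(0.454,0.2462,0.2942)]:
    for z in(0,.055):
        p=proj(C,Tp((x,y,w),[(-.025,.05,z),(.025,.05,z),(.025,-.05,z),(-.025,-.05,z)])).astype(int);cv2.polylines(im,[p],True,(0,255,0) if z else (0,0,255),1)
cv2.imwrite('pics/w1o.png',im)
s=telemetry.read_state();print(s['ee_pos'],s['orientation'])
E
```

```text
[0.45659748 0.24331756 0.23146868] [ 0.56745861  0.42278895  0.56616388 -0.42272769]
```

View pics/w1o.png

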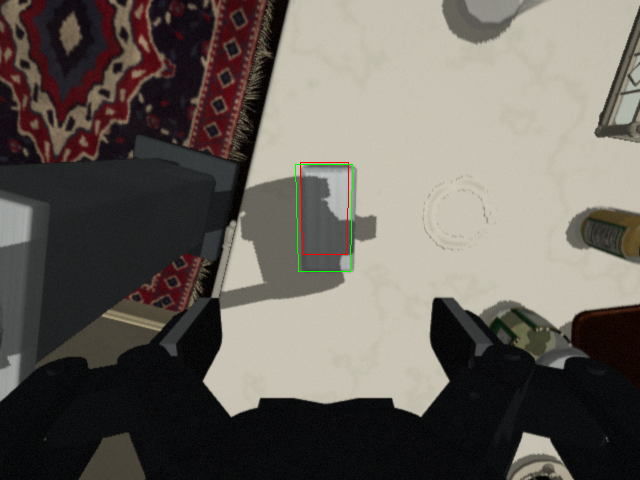

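```bash
python3 - <<'E'
from h import *
im=cv2.imread('pics/w1.png')[150:285,280:375]
cv2.imwrite('pics/w1c.png',cv2.resize(cv2.convertScaleAbs(im,alpha=1.0),None,fx=4,fy=4,interpolation=cv2.INTER_CUBIC))
E
```

```text
(no output)
```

View pics/w1c.png

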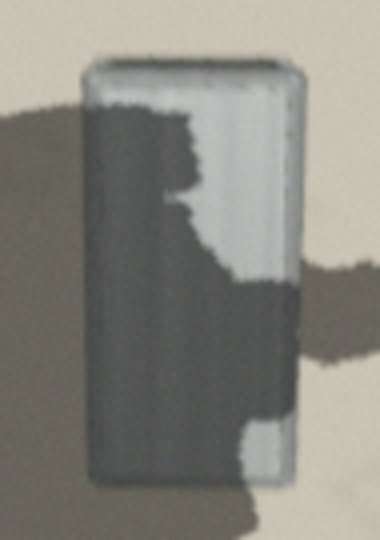

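```bash
python3 - <<'E'
from h import *
d=np.load('w1.npz');C=(d['K'],d['r'],d['t'])
P=[onz(C,p,.055) for p in [(300.75,168.8),(355,168.8),(353.25,272),(302,271.8)]]
print(np.array(P).round(4)); c=np.mean(P,0)
u=(P[0]+P[1]-P[2]-P[3])/2; print('c',c,'len',np.linalg.norm(u),'w',np.linalg.norm(P[1]-P[0]),np.linalg.norm(P[2]-P[3]),'yaw',np.arctan2(-u[0],u[1]))
s=telemetry.read_state();q=s['orientation'];T=R.from_quat([q[1],q[2],q[3],q[0]]).as_matrix()
print(T.T@(c-s['ee_pos']),T.round(3), np.arctan2(T[1,1],T[0,1]))
E
```

```text
[[0.4207 0.2848 0.055 ]
 [0.467  0.2986 0.055 ]
 [0.4952 0.2055 0.055 ]
 [0.4478 0.1917 0.055 ]]
c [0.45767324 0.24515842 0.055     ] len 0.09714972890595736 w 0.04825083037697612 0.04933026431865448 yaw 0.2886145986837554
[ 0.17646813  0.00135051 -0.00170763] [[ 0.002  0.958  0.285]
 [-0.001  0.285 -0.958]
 [-1.     0.001  0.001]] 0.2891126424590978
```

Call:
move_arm:
  rows: [0.05, 0.001, -0.001, 0, 0, 0, 1, 0.1, 0.001, -0.001, 0, 0, 0, 1, 0.14, 0.001, -0.001, 0, 0, 0, 1, 0.17, 0.001, -0.001, 0, 0, 0, 1, 0.19, 0.001, -0.001, 0, 0, 0, 1, 0.2, 0.001, -0.001, 0, 0, 0, 1, 0.208, 0.001, -0.001, 0, 0, 0, 1, 0.208, 0.001, -0.001, 0, 0, 0, 1]

```text
time_s: 2.3
ee_pos: [0.4574, 0.2445, 0.0233]
orientation: [0.567, 0.423, 0.566, -0.423]
force: [0.0, -0.2, 0.0]
width: 0.0856
```

Call:
move_arm:
  rows: [0, 0, 0, 0, 0, 0, 0, 0, 0, 0, 0, 0, 0, 0, 0, 0, 0, 0, 0, 0, 0, 0, 0, 0, 0, 0, 0, 0, 0, 0, 0, 0, 0, 0, 0, 0, 0, 0, 0, 0, 0, 0, 0, 0, 0, 0, 0, 0, 0]
  newtons: 40

```text
time_s: 3.0
ee_pos: [0.4579, 0.2448, 0.0243]
orientation: [0.568, 0.423, 0.566, -0.422]
force: [-1.4, 0.5, 5.3]
width: 0.0494
```

Call:
move_arm:
  rows: [-0.03, 0, 0, 0, 0, 0, 0, -0.07, 0, 0, 0, 0, 0, 0, -0.12, 0, 0, 0, 0, 0, 0, -0.17, 0, 0, 0, 0, 0, 0, -0.2, 0, 0, 0, 0, 0, 0, -0.21, 0, 0, 0, 0, 0, 0, -0.21, 0, 0, 0, 0, 0, 0]

```text
time_s: 3.7
ee_pos: [0.4576, 0.245, 0.235]
orientation: [0.568, 0.424, 0.566, -0.422]
force: [-0.1, -0.0, -5.8]
width: 0.0494
```

```bash
python3 - <<'E'
from h import *
s=telemetry.read_state();print(s['force'],s['width'])
for n in ['scene','side','wrist']:
    cv2.imwrite(f'pics/{n}2.png',cams.read_camera(n)[:,:,::-1])
def crop(im,x,y,w,h,s): return cv2.resize(im[y:y+h,x:x+w],None,fx=s,fy=s,interpolation=cv2.INTER_CUBIC)
a=cv2.imread('pics/scene2.png');b=cv2.imread('pics/side2.png')
cv2.imwrite('pics/c3.png',crop(a,350,180,110,100,7)[:600]);cv2.imwrite('pics/c4.png',crop(b,325,180,60,80,7))
E
```

```text
[-0.12558238 -0.03682322 -5.80611754] 0.04938323553080426
```

View pics/c3.png

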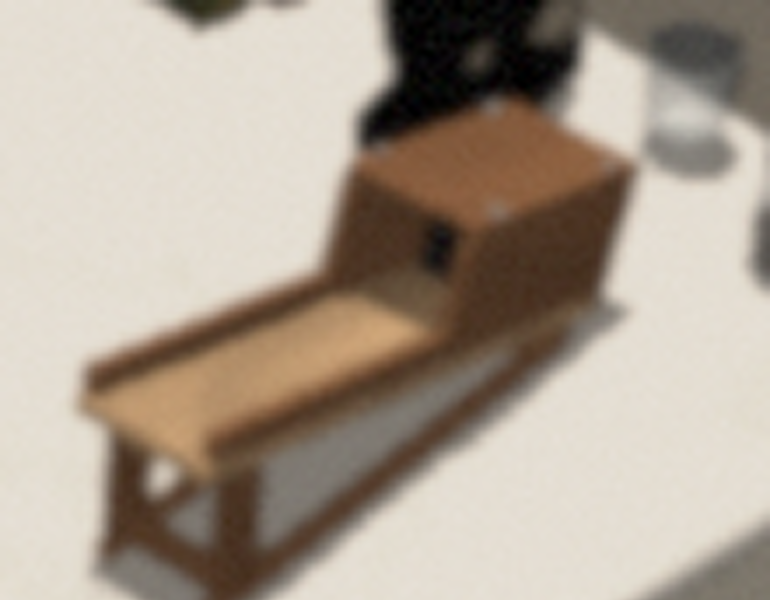

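View pics/c4.png

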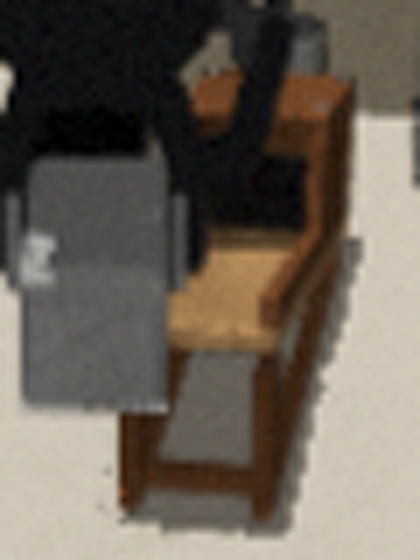

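View pics/wrist2.png

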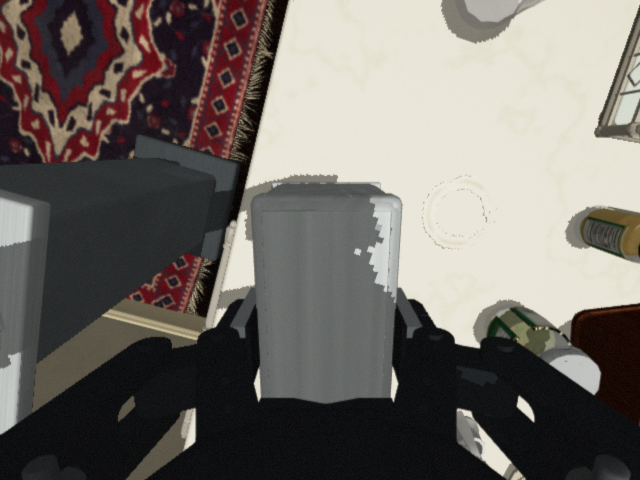

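```bash
cat > fit1.py <<'E'
from h import *
from scipy.optimize import least_squares
cs,cd=cal('scene'),cal('side')
S=[ch(.036,.168,.069),ch(-.036,.168,.069),ch(-.036,.3,.069),ch(.036,.3,.069),ch(.036,0,0),ch(-.036,0,0),ch(.036,0,.015),ch(-.036,0,.015)]
ps=np.array([(355,157),(487,228),(632,170),(513,97),(80,400),(200,466),(88,368),(212,437)])/7+[350,180]
pd=np.array([(162,103),(250,107),(262,86),(175,82)])/4+[310,170]
pd=np.r_[pd,[[325+278/7,180+330/7],[325+262/7,180+295/7]]]
D=S[:4]+[ch(-.036,0,0),ch(-.028,0,.015)]
W=1.
for use in((1,0),(0,1),(1,1)):
    f=lambda p:np.r_[use[0]*(proj(cs,Tp(p,S))-ps).ravel(),use[1]*(proj(cd,Tp(p,D))-pd).ravel()]
    r=least_squares(f,[.5,-.13,.17],loss='soft_l1');print(r.x.round(4));print(f(r.x).reshape(-1,2).round(1).tolist())
p=r.x
for n,C in(('scene',cs),('side',cd)):
    im=cv2.imread(f'pics/{n}2.png');im=cv2.resize(im,None,fx=4,fy=4,interpolation=cv2.INTER_CUBIC)
    def pl(L,c):
        q=((proj(C,Tp(p,L))+.5)*4-.5).astype(int);cv2.polylines(im,[q],True,c,1)
    pl([ch(x,s,.069) for x,s in((.036,.168),(-.036,.168),(-.036,.3),(.036,.3))],(0,255,0))
    for g in(1,-1): pl([ch(g*.036,0,.015),ch(g*.036,.168,.015),ch(g*.028,.168,.015),ch(g*.028,0,.015)],(255,0,0))
    pl([ch(x,s,0) for x,s in((.036,0),(-.036,0),(-.036,.3),(.036,.3))],(0,0,255))
    q=(proj(C,Tp(p,[ch(0,.15,0)]))[0]*4).astype(int)
    cv2.imwrite(f'pics/{n}2o.png',im[q[1]-250:q[1]+250,q[0]-300:q[0]+300])
E
python3 fit1.py
```

```text
[ 0.5121 -0.1453  0.1352]
[[-1.1, 0.6], [-0.8, 0.3], [1.6, -0.7], [0.0, 0.6], [-0.6, -1.1], [1.5, 0.6], [-0.6, -0.9], [0.9, 0.2], [-0.0, -0.0], [0.0, -0.0], [0.0, -0.0], [0.0, -0.0], [0.0, -0.0], [-0.0, -0.0]]
[ 0.5117 -0.1373  0.1532]
[[-0.0, 0.0], [-0.0, 0.0], [-0.0, -0.0], [-0.0, 0.0], [-0.0, 0.0], [0.0, 0.0], [-0.0, 0.0], [-0.0, 0.0], [-1.2, -0.5], [-0.6, -0.2], [0.2, -0.3], [0.8, -0.5], [0.4, 0.8], [0.2, 0.5]]
[ 0.5124 -0.1436  0.1435]
[[-1.6, 0.8], [-1.3, 0.3], [0.9, -0.7], [-0.8, 0.6], [-0.8, -0.6], [1.4, 0.9], [-0.9, -0.5], [0.8, 0.5], [-0.7, -1.3], [-0.2, -0.9], [0.9, -0.9], [1.6, -1.2], [0.2, -0.1], [0.0, -0.4]]
```

View pics/scene2o.png

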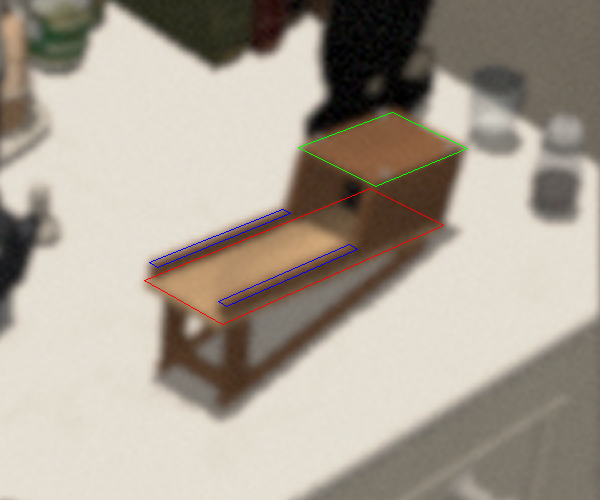

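View pics/side2o.png

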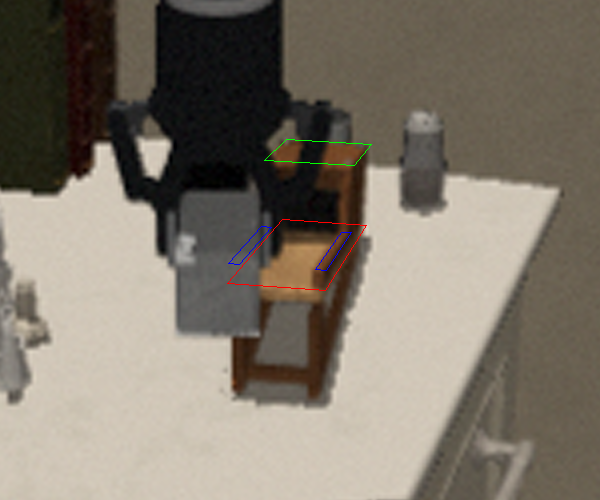

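Call:
move_arm:
  rows: [-0.025, -0.02, 0.035, 0.144, 0, 0, 0, -0.025, -0.04, 0.07, 0.144, 0, 0, 0, -0.025, -0.06, 0.105, 0.144, 0, 0, 0, -0.025, -0.08, 0.14, 0.144, 0, 0, 0, -0.025, -0.1, 0.175, 0.144, 0, 0, 0, -0.025, -0.12, 0.21, 0.144, 0, 0, 0, -0.025, -0.14, 0.245, 0.144, 0, 0, 0, -0.025, -0.16, 0.28, 0.144, 0, 0, 0, -0.025, -0.18, 0.319, 0.144, 0, 0, 0, -0.025, -0.18, 0.319, 0.144, 0, 0, 0]

```text
time_s: 4.85
ee_pos: [0.3726, -0.1168, 0.2562]
orientation: [0.533, 0.462, 0.534, -0.466]
force: [0.8, 0.3, -4.7]
width: 0.0492
```

```bash
cat > look.py <<'E'
from h import *
import sys
tag=sys.argv[1]; p=[float(v) for v in sys.argv[2:5]]
s=telemetry.read_state();C=cal('wrist');im=cams.read_camera('wrist')[:,:,::-1].copy();cv2.imwrite(f'pics/{tag}.png',im)
np.savez(f'{tag}.npz',K=C[0],r=C[1],t=C[2],ee=s['ee_pos'],q=s['orientation'])
print(s['time_s'],s['ee_pos'],s['orientation'],s['force'])
def pl(L,c):
    q=proj(C,Tp(p,L)).astype(int);cv2.polylines(im,[q],True,c,1)
pl([ch(x,s,.069) for x,s in((.036,.168),(-.036,.168),(-.036,.3),(.036,.3))],(0,255,0))
for g in(1,-1): pl([ch(g*.036,0,.015),ch(g*.036,.168,.015),ch(g*.028,.168,.015),ch(g*.028,0,.015)],(255,0,0))
cv2.imwrite(f'pics/{tag}o.png',im)
E
python3 look.py w3 .512 -.143 .145
```

```text
4.85 [ 0.37259202 -0.11679658  0.25618785] [ 0.53337682  0.46183319  0.53420845 -0.46566146] [ 0.78294179  0.30529464 -4.65800985]
```

View pics/w3o.png

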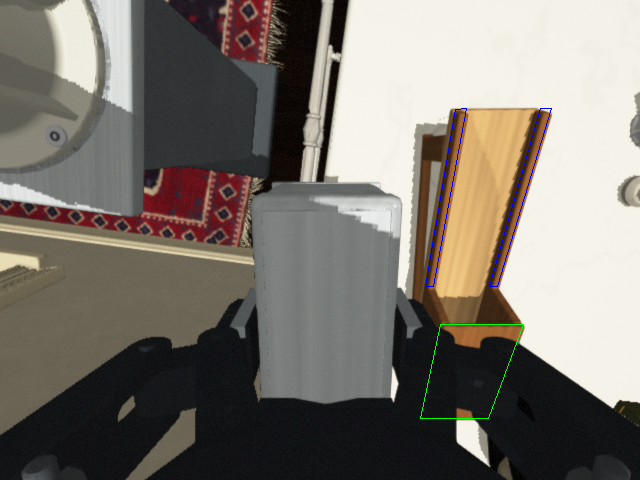

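```bash
python3 - <<'E'
from h import *
im=cv2.imread('pics/w3.png')[95:340,410:560]
cv2.imwrite('pics/w3c.png',cv2.resize(im[:150],None,fx=4,fy=4,interpolation=cv2.INTER_CUBIC))
cv2.imwrite('pics/w3d.png',cv2.resize(im[130:],None,fx=4,fy=4,interpolation=cv2.INTER_CUBIC))
E
```

```text
(no output)
```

View pics/w3c.png

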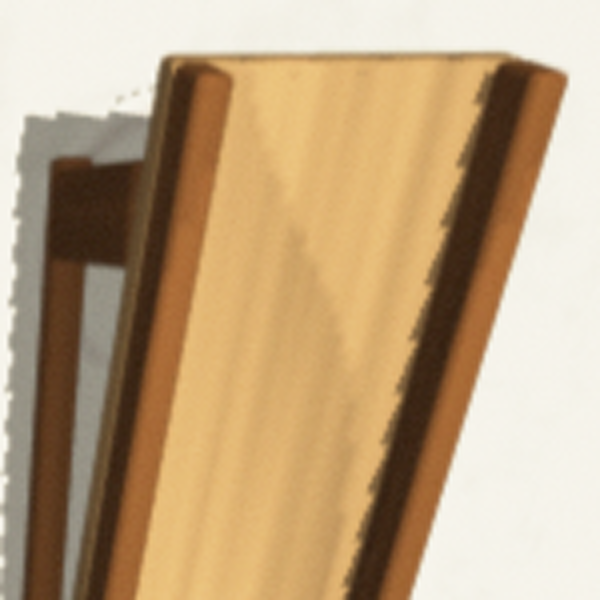

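View pics/w3d.png

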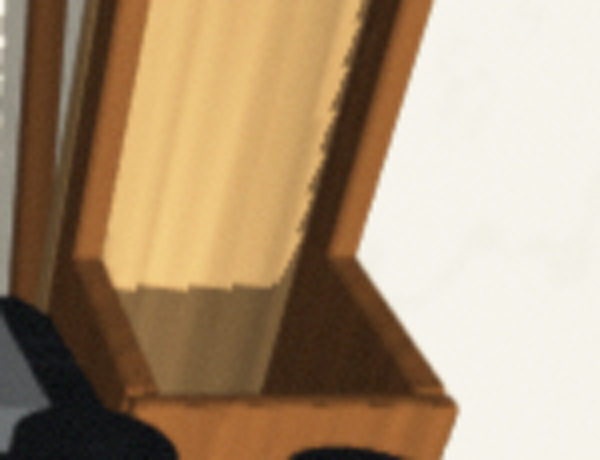

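```bash
python3 - <<'E'
from h import *
from scipy.optimize import least_squares
d=np.load('w3.npz');C=(d['K'],d['r'],d['t'])
L=[ch(-.028,0,.015),ch(-.036,0,.015),ch(.028,0,.015),ch(.036,0,.015),ch(-.036,.168,.015),ch(-.028,.168,.015),ch(.028,.168,.015),ch(.036,.168,.015),ch(-.036,.168,.069),ch(.036,.168,.069)]
P=np.array([(468,113.5),(457,112),(538,112.5),(551.75,113.5),(428.75,289.5),(435.75,289.5),(492.5,289.5),(498.75,289.5),(441.25,325),(524.25,326.)])
f=lambda p:(proj(C,Tp(p,L))-P).ravel()
r=least_squares(f,[.512,-.143,.145]);print(r.x.round(4));print(r.fun.reshape(-1,2).round(1).tolist())
p=r.x
# target tcp: s=.075, h=.0245 ; tool x=-normal
q=d['q'];T=R.from_quat([q[1],q[2],q[3],q[0]]).as_matrix();print(T.round(4), d['ee'])
E
```

```text
[ 0.5139 -0.1453  0.1518]
[[-1.1, -0.6], [-0.6, 1.0], [3.1, -0.6], [-0.0, -1.7], [-2.0, 0.0], [-1.0, -0.1], [-1.6, -0.6], [0.2, -0.6], [1.0, 2.9], [1.2, 1.2]]
[[-0.0044  0.9902  0.1398]
 [-0.0033  0.1397 -0.9902]
 [-1.     -0.0049  0.0027]] [ 0.37259202 -0.11679658  0.25618785]
```

```bash
cat > rel.py <<'E'
from h import *
import sys
p=[float(v) for v in sys.argv[1:4]]; s_,hh,lat=[float(v) for v in sys.argv[4:7]]
st=telemetry.read_state();q=st['orientation'];T=R.from_quat([q[1],q[2],q[3],q[0]]).as_matrix()
tgt=Tp(p,[ch(lat,s_,hh)])[0]
c,s=np.cos(p[2]),np.sin(p[2])
W=lambda v:np.array([c*v[0]-s*v[1],s*v[0]+c*v[1],v[2]])
G=np.c_[W([0,S15,-C15]),W([1,0,0]),W([0,-C15,-S15])]
print('tgt',tgt.round(4),'now',st['ee_pos'].round(4),'force',st['force'].round(2),'t',st['time_s'])
print('shift',(T.T@(tgt-st['ee_pos'])).round(4),'rot',R.from_matrix(T.T@G).as_rotvec().round(4))
# where now in chute coordinates
v=st['ee_pos']-Tp(p,[ch(0,0,0)])[0]
print('now lat,s,h',(G.T@v)[[1,2]].round(4),-(G.T@v)[0].round(4),'tool force',(T.T@st['force']).round(2))
E
python3 rel.py .5139 -.1453 .152 .075 .0845 0
```

```text
tgt [ 0.5062 -0.0953  0.1622] now [ 0.373  -0.1148  0.2562] force [ 0.53  1.23 -5.23] t 4.9
shift [ 0.0933  0.135  -0.0008] rot [-0.0125  0.2628  0.0029]
now lat,s,h [-0.1346  0.0498] 0.175 tool force [ 5.22  0.72 -1.15]
```

Call:
move_arm:
  rows: [0.0, 0.035, 0, -0.012, 0.07, 0, 0, 0.0, 0.07, 0, -0.012, 0.14, 0, 0, 0.0, 0.105, 0, -0.012, 0.2, 0, 0, 0.01, 0.135, 0, -0.0125, 0.263, 0.003, 0, 0.04, 0.135, 0, -0.0125, 0.263, 0.003, 0, 0.065, 0.135, -0.001, -0.0125, 0.263, 0.003, 0, 0.085, 0.135, -0.001, -0.0125, 0.263, 0.003, 0, 0.093, 0.135, -0.001, -0.0125, 0.263, 0.003, 0, 0.093, 0.135, -0.001, -0.0125, 0.263, 0.003, 0]

```text
time_s: 5.8
ee_pos: [0.5052, -0.0939, 0.1607]
orientation: [0.461, 0.516, 0.603, -0.397]
force: [-1.2, -0.2, -4.9]
width: 0.0495
```

```bash
python3 look.py w4 .5139 -.1453 .152; python3 rel.py .5139 -.1453 .152 .075 .0245 0;python3 - <<'E'
from h import *
for n in ['scene','side']:
    im=cams.read_camera(n)[:,:,::-1];C=cal(n);q=proj(C,[[.506,-.09,.12]])[0].astype(int)
    cv2.imwrite(f'pics/{n}4.png',cv2.resize(im[max(q[1]-60,0):q[1]+60,q[0]-70:q[0]+70],None,fx=5,fy=5,interpolation=cv2.INTER_CUBIC))
E
```

```text
5.8 [ 0.50517319 -0.09391141  0.1606907 ] [ 0.46059854  0.51605666  0.60337873 -0.39682314] [-1.20450154 -0.19643103 -4.9172279 ]
tgt [ 0.5039 -0.08    0.1043] now [ 0.506  -0.0943  0.162 ] force [-0.2  -0.6  -6.05] t 5.85
shift [0.0595 0.0002 0.001 ] rot [ 0.0004 -0.0011  0.0016]
now lat,s,h [-0.0001  0.0741] 0.084 tool force [ 5.7  -0.28  2.11]
```

View pics/w4o.png

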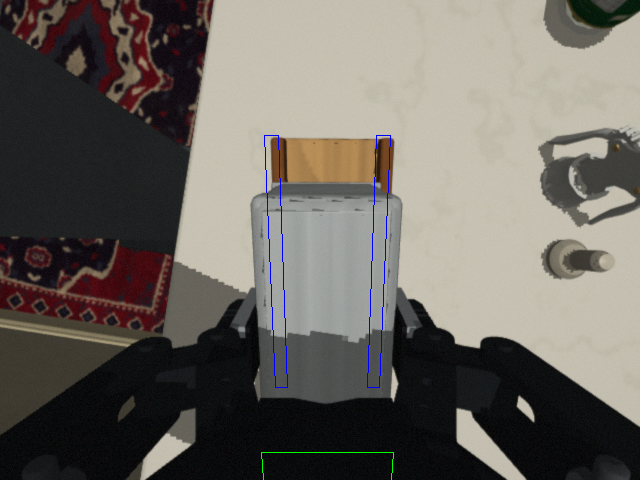

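View pics/scene4.png

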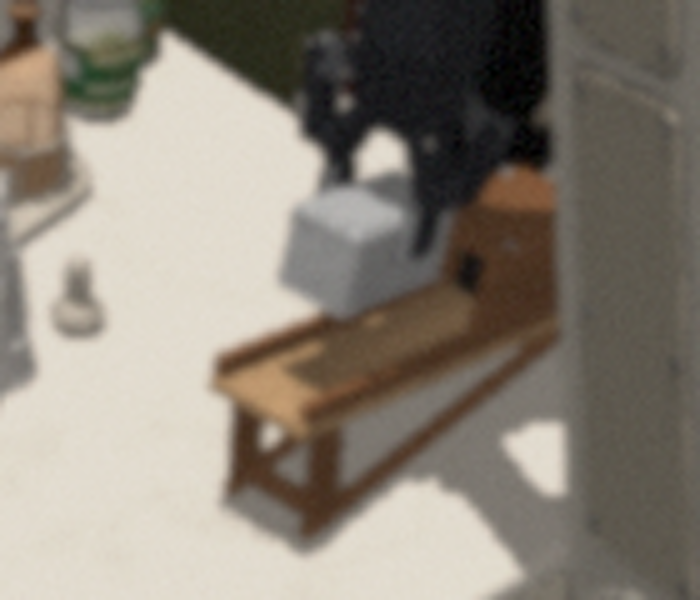

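View pics/side4.png

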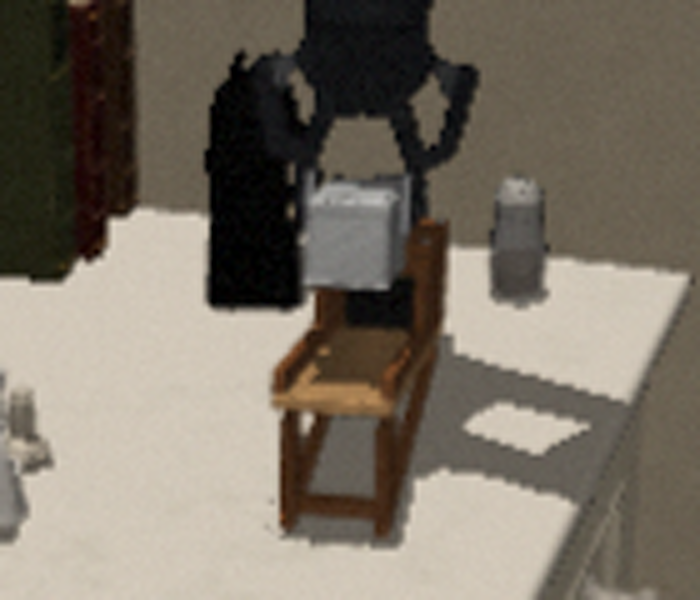

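```bash
python3 - <<'E'
from h import *
im=cv2.imread('pics/w4.png')[125:225,245:410]
cv2.imwrite('pics/w4c.png',cv2.resize(im,None,fx=4.8,fy=4.8,interpolation=cv2.INTER_CUBIC))
E
```

```text
(no output)
```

View pics/w4c.png

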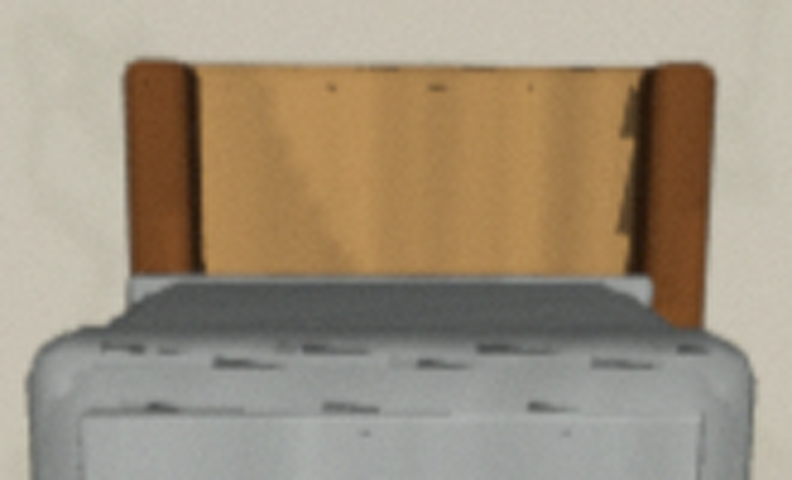

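Call:
move_arm:
  rows: [0.01, 0.003, 0.001, 0, 0, 0.0, 0, 0.02, 0.003, 0.001, 0, 0, 0.0, 0, 0.03, 0.003, 0.001, 0, 0, 0, 0, 0.036, 0.003, 0.001, 0, 0, 0, 0, 0.036, 0.003, 0.001, 0, 0, 0, 0]

```text
time_s: 6.45
ee_pos: [0.5077, -0.0857, 0.127]
orientation: [0.462, 0.517, 0.602, -0.396]
force: [-0.2, -0.0, -5.4]
width: 0.0491
```

```bash
python3 look.py w5 .5165 -.145 .152; python3 rel.py .5165 -.145 .152 .075 .0245 0;python3 - <<'E'
from h import *
im=cv2.imread('pics/w5.png')[105:225,245:410]
cv2.imwrite('pics/w5c.png',cv2.resize(im,None,fx=4.8,fy=4.8,interpolation=cv2.INTER_CUBIC))
E
```

```text
6.45 [ 0.50765663 -0.08572938  0.12704677] [ 0.46154437  0.51652479  0.60247809 -0.3964834 ] [-0.2485049  -0.04888607 -5.42985488]
tgt [ 0.5065 -0.0797  0.1043] now [ 0.5081 -0.086   0.1277] force [-0.28  0.62 -4.09] t 6.5
shift [ 0.0243 -0.0006 -0.0002] rot [ 0.0005 -0.0004  0.0002]
now lat,s,h [0.0006 0.0752] 0.0488 tool force [ 4.12 -0.18  0.42]
```

View pics/w5c.png

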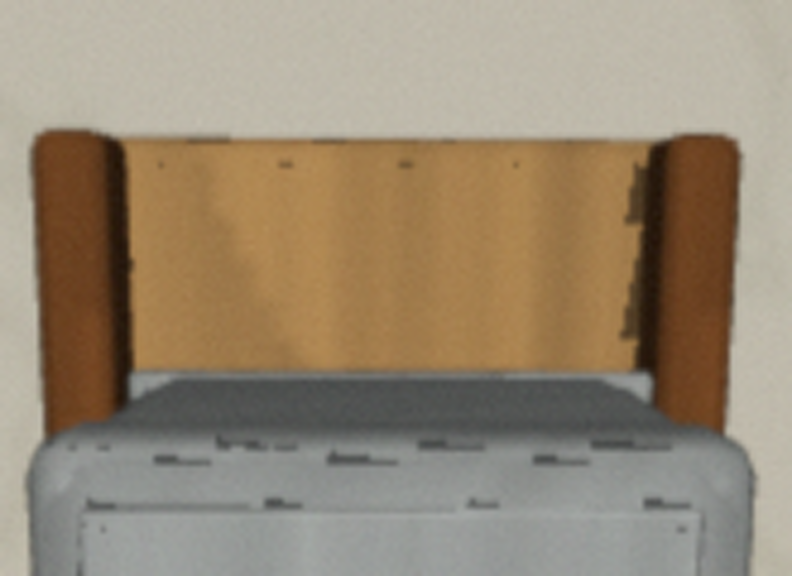

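Call:
move_arm:
  rows: [0.006, -0.0004, 0, 0, 0, 0, 0, 0.012, -0.0004, 0, 0, 0, 0, 0, 0.016, -0.0004, 0, 0, 0, 0, 0, 0.02, -0.0004, 0, 0, 0, 0, 0, 0.021, -0.0004, 0, 0, 0, 0, 0, 0.021, -0.0004, 0, 0, 0, 0, 0]

```text
time_s: 7.1
ee_pos: [0.5068, -0.0806, 0.1072]
orientation: [0.462, 0.517, 0.602, -0.396]
force: [-0.4, 0.1, -3.4]
width: 0.0494
```

```bash
python3 rel.py .5165 -.145 .152 .075 .0245 0
```

```text
tgt [ 0.5065 -0.0797  0.1043] now [ 0.5068 -0.0806  0.1072] force [-0.35  0.14 -3.36] t 7.1
shift [ 0.0031 -0.0002 -0.0001] rot [ 0.0005 -0.0005  0.0005]
now lat,s,h [0.0002 0.0751] 0.0276 tool force [ 3.29 -0.33  0.68]
```

Call:
move_arm:
  rows: [0.001, 0, 0, 0, 0, 0, 0, 0.002, 0, 0, 0, 0, 0, 0, 0.002, 0, 0, 0, 0, 0, 0]

```text
time_s: 7.4
ee_pos: [0.5067, -0.0801, 0.1052]
orientation: [0.462, 0.517, 0.602, -0.396]
force: [-0.3, -0.1, -5.2]
width: 0.0494
```

```bash
python3 rel.py .5165 -.145 .152 .075 .0245 0
```

```text
tgt [ 0.5065 -0.0797  0.1043] now [ 0.5067 -0.0801  0.1052] force [-0.29 -0.09 -5.22] t 7.4
shift [ 0.0011 -0.0002 -0.0002] rot [ 0.0005 -0.0005  0.0005]
now lat,s,h [0.0002 0.0752] 0.0256 tool force [ 5.03 -0.3   1.4 ]
```

Call:
move_arm:
  rows: [0.001, 0, 0, 0, 0, 0, 0, 0.002, 0, 0, 0, 0, 0, 0, 0.002, 0, 0, 0, 0, 0, 0]

```text
time_s: 7.7
ee_pos: [0.5068, -0.0797, 0.104]
orientation: [0.462, 0.517, 0.602, -0.396]
force: [-3.7, -1.1, 4.6]
width: 0.0494
```

Call:
move_arm:
  rows: [0.001, 0, 0, 0, 0, 0, 0, 0.001, 0, 0, 0, 0, 0, 0]

```text
time_s: 7.9
ee_pos: [0.5068, -0.0797, 0.1039]
orientation: [0.462, 0.517, 0.602, -0.396]
force: [-4.9, -2.7, 9.5]
width: 0.049
```

Call:
move_arm:
  rows: [0.001, 0, 0, 0, 0, 0, 0, 0.001, 0, 0, 0, 0, 0, 0]

```text
time_s: 8.1
ee_pos: [0.5068, -0.0797, 0.1039]
orientation: [0.462, 0.517, 0.602, -0.396]
force: [-5.7, -1.6, 9.6]
width: 0.0497
```

Call:
move_arm:
  rows: [0, 0, 0, 0, 0, 0, 0.8, 0, 0, 0, 0, 0, 0, 0.8, 0, 0, 0, 0, 0, 0, 0.8, 0, 0, 0, 0, 0, 0, 0.8, 0, 0, 0, 0, 0, 0, 0.8]

```text
time_s: 8.6
ee_pos: [0.5068, -0.0796, 0.1038]
orientation: [0.462, 0.517, 0.602, -0.396]
force: [0.6, 0.9, -0.4]
width: 0.0686
```

```bash
python3 rel.py .5165 -.145 .152 .075 .0245 0; python3 look.py w6 .5165 -.145 .152; python3 - <<'E'
from h import *
im=cams.read_camera('side')[:,:,::-1];C=cal('side');q=proj(C,[[.506,-.09,.12]])[0].astype(int)
cv2.imwrite('pics/side6.png',cv2.resize(im[q[1]-60:q[1]+60,q[0]-70:q[0]+70],None,fx=5,fy=5,interpolation=cv2.INTER_CUBIC))
E
```

```text
tgt [ 0.5065 -0.0797  0.1043] now [ 0.5068 -0.0796  0.1038] force [ 0.6   0.94 -0.45] t 8.6
shift [-0.0004 -0.0003 -0.0001] rot [ 0.0011 -0.0002 -0.0003]
now lat,s,h [0.0003 0.0751] 0.0241 tool force [ 0.65  0.74 -0.69]
8.6 [ 0.50680962 -0.07964226  0.10384885] [ 0.46219353  0.51663189  0.60214298 -0.39609654] [ 0.60396132  0.94210514 -0.44850745]
```

View pics/w6o.png

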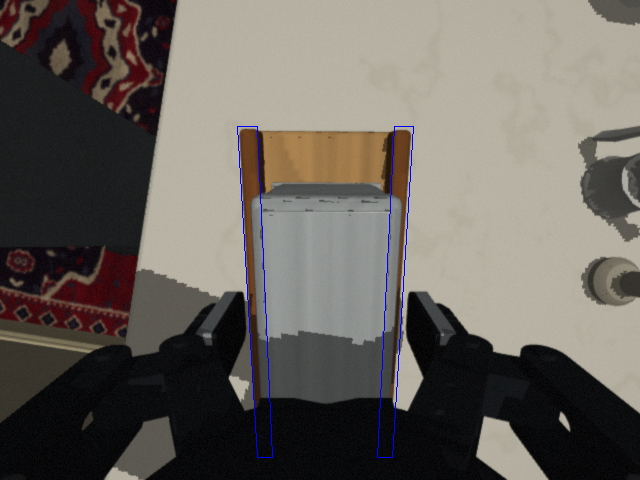

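View pics/side6.png

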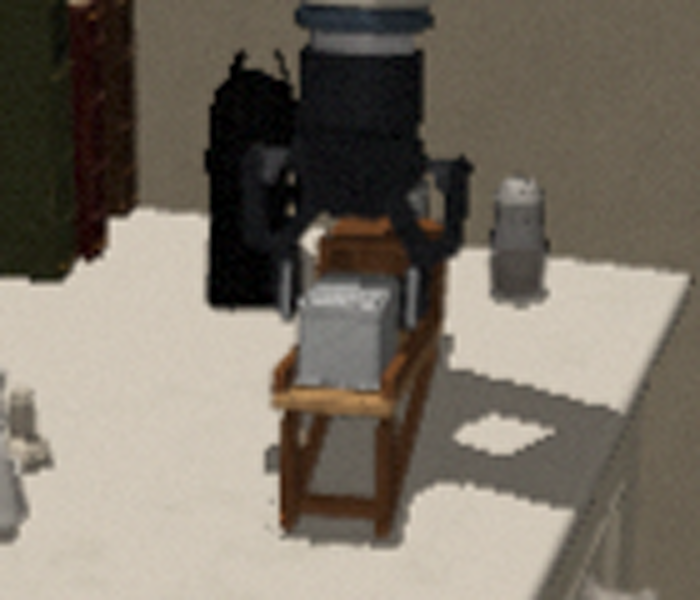

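Call:
move_arm:
  rows: [-0.03, 0, 0, 0, 0, 0, 1, -0.06, 0, 0, 0, 0, 0, 1, -0.09, 0, 0, 0, 0, 0, 0.5, -0.09, 0, -0.04, 0, 0, 0, 0, -0.09, 0, -0.085, 0, 0, 0, 0, -0.09, 0, -0.09, 0, 0, 0, 0, -0.09, 0, -0.09, 0, 0, 0, 0, -0.09, 0, -0.09, 0, 0, 0, 0]

```text
time_s: 9.5
ee_pos: [0.4971, -0.0173, 0.2138]
orientation: [0.462, 0.516, 0.602, -0.396]
force: [-0.1, 0.2, -0.4]
width: 0.0001
```

```bash
python3 rel.py .5165 -.145 .152 -0.015 .025 0; python3 look.py w7 .5165 -.145 .152
```

```text
tgt [0.4933 0.0061 0.128 ] now [ 0.4971 -0.0173  0.2138] force [-0.06  0.15 -0.4 ] t 9.5
shift [ 0.089  -0.0002 -0.0007] rot [ 0.0015  0.0003 -0.0001]
now lat,s,h [ 0.0002 -0.0143] 0.114 tool force [ 0.42 -0.04 -0.05]
9.5 [ 0.49712575 -0.01727671  0.21383546] [ 0.4623941   0.51639801  0.60214627 -0.39616242] [-0.0625285   0.15114053 -0.39657325]
```

View pics/w7o.png

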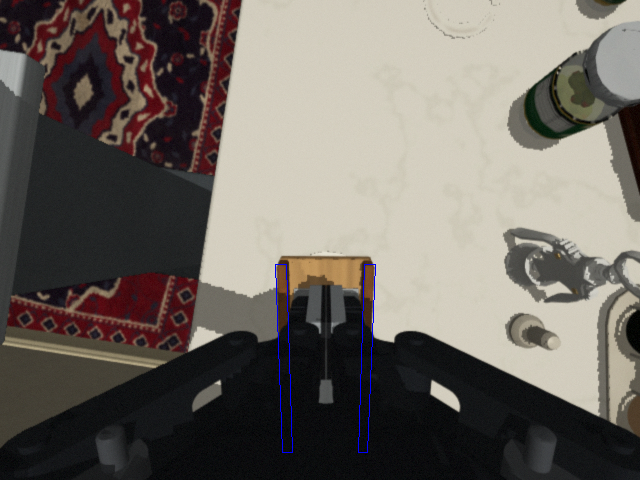

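Call:
move_arm:
  rows: [0.03, 0, 0, 0, 0, 0, 0, 0.06, 0, 0, 0, 0, 0, 0, 0.08, 0, 0, 0, 0, 0, 0, 0.086, 0, 0, 0, 0, 0, 0, 0.086, 0, 0, 0, 0, 0, 0]

```text
time_s: 10.05
ee_pos: [0.4934, 0.0039, 0.1298]
orientation: [0.461, 0.516, 0.602, -0.397]
force: [-0.2, -1.0, 0.3]
width: 0.0
```

```bash
python3 rel.py .5165 -.145 .152 -0.015 .025 0; python3 look.py w8 .5165 -.145 .152; python3 - <<'E'
from h import *
for n in['side','scene']:
    im=cams.read_camera(n)[:,:,::-1];C=cal(n);q=proj(C,[[.506,-.09,.12]])[0].astype(int)
    cv2.imwrite(f'pics/{n}8.png',cv2.resize(im[q[1]-60:q[1]+60,q[0]-70:q[0]+70],None,fx=5,fy=5,interpolation=cv2.INTER_CUBIC))
E
```

```text
tgt [0.4933 0.0061 0.128 ] now [0.4934 0.0039 0.1298] force [-0.22 -1.01  0.26] t 10.05
shift [ 0.0022  0.0003 -0.0017] rot [-0.0004 -0.0004  0.0019]
now lat,s,h [-0.0003 -0.0133] 0.0272 tool force [-0.5  -0.37  0.86]
10.05 [0.49336694 0.00393822 0.12975064] [ 0.46128975  0.51639236  0.60245877 -0.39698128] [-0.22335361 -1.00575692  0.25997835]
```

View pics/w8o.png

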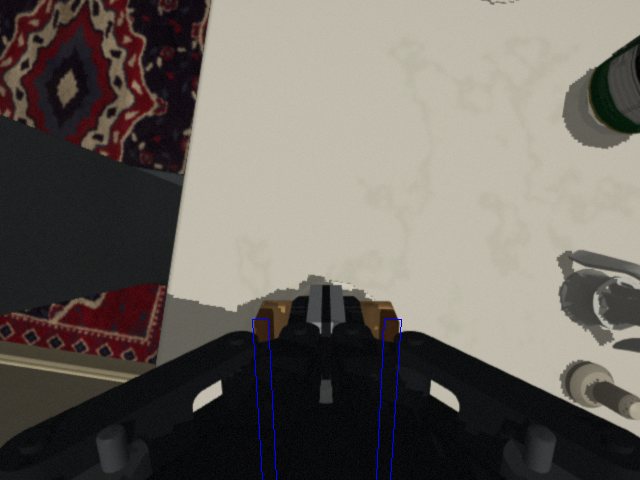

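View pics/scene8.png

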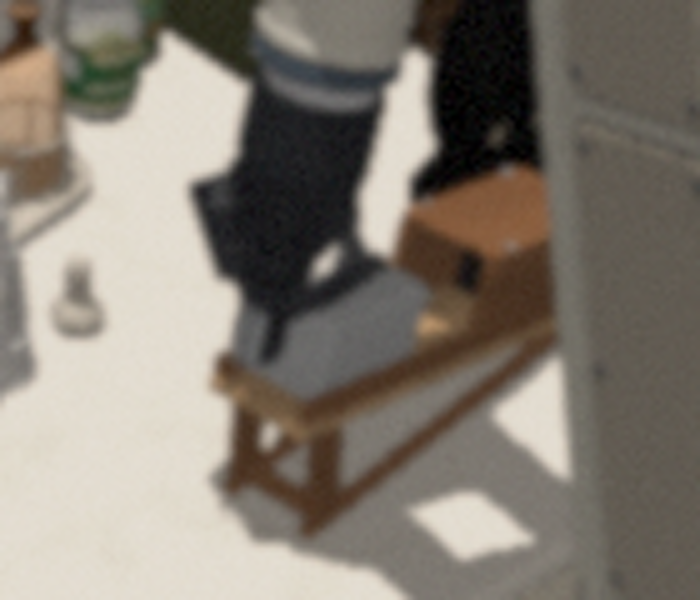

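Call:
move_arm:
  rows: [0, 0, 0.009, 0, 0, 0, 0, 0, 0, 0.018, 0, 0, 0, 0, 0, 0, 0.027, 0, 0, 0, 0, 0, 0, 0.036, 0, 0, 0, 0, 0, 0, 0.045, 0, 0, 0, 0, 0, 0, 0.054, 0, 0, 0, 0, 0, 0, 0.063, 0, 0, 0, 0, 0, 0, 0.072, 0, 0, 0, 0, 0, 0, 0.081, 0, 0, 0, 0, 0, 0, 0.087, 0, 0, 0, 0]

```text
time_s: 11.2
ee_pos: [0.5075, -0.08, 0.1087]
orientation: [0.462, 0.517, 0.601, -0.396]
force: [0.2, 2.4, 2.9]
width: -0.0
```

```bash
python3 rel.py .5165 -.145 .152 0.08 .027 0; python3 - <<'E'
from h import *
for n in['side','scene']:
    im=cams.read_camera(n)[:,:,::-1];C=cal(n);q=proj(C,[[.506,-.09,.12]])[0].astype(int)
    cv2.imwrite(f'pics/{n}9.png',cv2.resize(im[q[1]-60:q[1]+60,q[0]-70:q[0]+70],None,fx=5,fy=5,interpolation=cv2.INTER_CUBIC))
E
```

```text
tgt [ 0.5073 -0.0851  0.1054] now [ 0.5075 -0.08    0.1087] force [0.21 2.43 2.86] t 11.2
shift [ 0.002  -0.0009  0.0057] rot [ 0.0003  0.0006 -0.0014]
now lat,s,h [0.0009 0.0743] 0.029 tool force [-2.15  0.58 -3.02]
```

View pics/scene9.png

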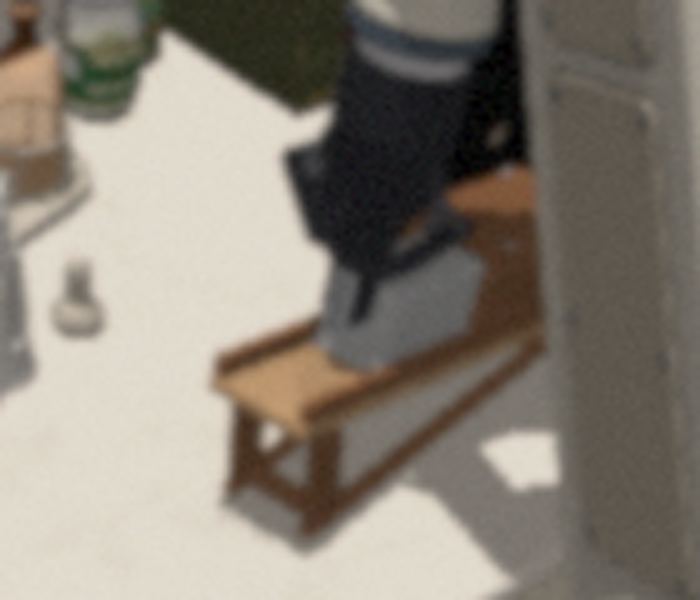

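Call:
move_arm:
  rows: [0.001, 0, 0.004, 0, 0, 0, 0, 0.001, -0.001, 0.008, 0, 0, 0, 0, 0.001, -0.001, 0.012, 0, 0, 0, 0, 0.001, -0.001, 0.016, 0, 0, 0, 0, 0.001, -0.001, 0.018, 0, 0, 0, 0, 0.001, -0.001, 0.02, 0, 0, 0, 0]

```text
time_s: 11.9
ee_pos: [0.5093, -0.0994, 0.1023]
orientation: [0.462, 0.517, 0.601, -0.397]
force: [0.5, 1.4, 0.0]
width: -0.0003
```

```bash
python3 rel.py .5165 -.145 .152 0.08 .027 0
```

```text
tgt [ 0.5073 -0.0851  0.1054] now [ 0.5093 -0.0994  0.1023] force [0.48 1.36 0.02] t 11.9
shift [ 0.0007  0.0002 -0.0148] rot [-0.0002  0.0012 -0.0012]
now lat,s,h [-0.0002  0.0948] 0.0278 tool force [ 0.31  0.68 -1.24]
```

Call:
move_arm:
  rows: [0, 0, 0.001, 0, 0, 0, 0, 0, 0, 0.002, 0, 0, 0, 0, 0, 0, 0.003, 0, 0, 0, 0]

```text
time_s: 12.2
ee_pos: [0.5098, -0.1023, 0.1015]
orientation: [0.462, 0.517, 0.601, -0.397]
force: [0.1, 1.3, -0.9]
width: -0.0003
```

Call:
move_arm:
  rows: [0, 0, 0.001, 0, 0, 0, 0, 0, 0, 0.002, 0, 0, 0, 0, 0, 0, 0.003, 0, 0, 0, 0]

```text
time_s: 12.5
ee_pos: [0.5102, -0.1052, 0.1007]
orientation: [0.462, 0.517, 0.601, -0.397]
force: [-0.2, 1.0, 0.2]
width: 0.0001
```

Call:
move_arm:
  rows: [0, 0, 0.001, 0, 0, 0, 0, 0, 0, 0.002, 0, 0, 0, 0, 0, 0, 0.003, 0, 0, 0, 0]

```text
time_s: 12.8
ee_pos: [0.5106, -0.1081, 0.0999]
orientation: [0.462, 0.517, 0.601, -0.397]
force: [-1.1, 1.8, 0.4]
width: 0.0002
```

Call:
move_arm:
  rows: [0, 0, 0.001, 0, 0, 0, 0, 0, 0, 0.002, 0, 0, 0, 0, 0, 0, 0.003, 0, 0, 0, 0]

```text
time_s: 13.1
ee_pos: [0.5111, -0.1111, 0.0991]
orientation: [0.463, 0.517, 0.601, -0.397]
force: [1.1, 2.0, -0.2]
width: 0.0001
```

Call:
move_arm:
  rows: [0, 0, 0.001, 0, 0, 0, 0, 0, 0, 0.002, 0, 0, 0, 0, 0, 0, 0.003, 0, 0, 0, 0]

```text
time_s: 13.4
ee_pos: [0.5115, -0.1141, 0.0983]
orientation: [0.462, 0.517, 0.601, -0.397]
force: [-1.4, 0.5, 0.1]
width: -0.0
```

Call:
move_arm:
  rows: [0, 0, 0.001, 0, 0, 0, 0, 0, 0, 0.002, 0, 0, 0, 0, 0, 0, 0.003, 0, 0, 0, 0]

```text
time_s: 13.7
ee_pos: [0.512, -0.117, 0.0975]
orientation: [0.462, 0.517, 0.601, -0.397]
force: [-0.4, 1.6, -1.0]
width: 0.0001
```

Call:
move_arm:
  rows: [0, 0, 0.001, 0, 0, 0, 0, 0, 0, 0.002, 0, 0, 0, 0, 0, 0, 0.003, 0, 0, 0, 0]

```text
time_s: 14.0
ee_pos: [0.5124, -0.1199, 0.0967]
orientation: [0.462, 0.517, 0.601, -0.397]
force: [-0.5, 1.3, 0.4]
width: 0.0002
```

Call:
move_arm:
  rows: [0, 0, 0.001, 0, 0, 0, 0, 0, 0, 0.002, 0, 0, 0, 0, 0, 0, 0.003, 0, 0, 0, 0]

```text
time_s: 14.3
ee_pos: [0.5129, -0.1229, 0.0959]
orientation: [0.462, 0.517, 0.601, -0.397]
force: [-0.6, 1.8, 0.2]
width: 0.0004
```

Call:
move_arm:
  rows: [0, 0, 0.001, 0, 0, 0, 0, 0, 0, 0.002, 0, 0, 0, 0, 0, 0, 0.003, 0, 0, 0, 0]

```text
time_s: 14.6
ee_pos: [0.5133, -0.1258, 0.0951]
orientation: [0.462, 0.517, 0.601, -0.397]
force: [-1.0, 1.4, -1.3]
width: 0.0001
```

Call:
move_arm:
  rows: [0, 0, 0.001, 0, 0, 0, 0, 0, 0, 0.002, 0, 0, 0, 0, 0, 0, 0.003, 0, 0, 0, 0]

```text
time_s: 14.9
ee_pos: [0.5137, -0.1287, 0.0943]
orientation: [0.462, 0.517, 0.601, -0.397]
force: [-0.7, 3.1, 0.2]
width: 0.0002
```

Call:
move_arm:
  rows: [0, 0, 0.001, 0, 0, 0, 0, 0, 0, 0.001, 0, 0, 0, 0]

```text
time_s: 15.1
ee_pos: [0.5139, -0.1295, 0.0941]
orientation: [0.462, 0.517, 0.601, -0.397]
force: [-0.4, 4.1, -0.0]
width: -0.0004
```

```bash
python3 - <<'E'
from h import *
F=[]
for i in range(4):
    F.append(telemetry.read_state()['force']);cams.read_camera('scene')
print(np.array(F).round(2))
E
python3 rel.py .5165 -.145 .152 0.08 .027 0
```

```text
[[-0.42  4.14 -0.05]
 [-0.51  3.91  0.83]
 [ 0.19  3.7   0.43]
 [ 0.54  4.56  0.66]]
tgt [ 0.5073 -0.0851  0.1054] now [ 0.5139 -0.1295  0.0941] force [-1.13  4.08  0.85] t 15.3
shift [ 0.0007  0.0002 -0.0463] rot [-0.0002  0.0009 -0.0011]
now lat,s,h [-0.0002  0.1263] 0.0277 tool force [ 0.26 -0.5  -4.28]
```

Call:
move_arm:
  rows: [0, 0, 0.0006, 0, 0, 0, 0, 0, 0, 0.0006, 0, 0, 0, 0]

```text
time_s: 15.5
ee_pos: [0.514, -0.1298, 0.094]
orientation: [0.462, 0.517, 0.602, -0.396]
force: [-0.7, 4.8, 2.3]
width: 0.0003
```

```bash
python3 - <<'E'
from h import *
F=[]
for i in range(3):
    F.append(telemetry.read_state()['force']);cams.read_camera('scene')
print(np.array(F).round(2))
E
```

```text
[[-0.65  4.76  2.33]
 [ 0.33  5.53  2.58]
 [-0.15  4.28  1.27]]
```

Call:
move_arm:
  rows: [0, 0, -0.002, 0, 0, 0, 0, 0, 0, -0.006, 0, 0, 0, 0, 0, 0, -0.02, 0, 0, 0, 0, 0, 0, -0.04, 0, 0, 0, 0, -0.04, 0, -0.06, 0, 0, 0, 0, -0.08, 0, -0.08, 0, 0, 0, 0, -0.11, 0, -0.09, 0, 0, 0, 0, -0.11, 0, -0.09, 0, 0, 0, 0]

```text
time_s: 16.45
ee_pos: [0.5072, -0.0716, 0.2282]
orientation: [0.465, 0.518, 0.6, -0.395]
force: [0.1, -0.0, 0.5]
width: -0.0
```

```bash
python3 look.py w10 .5165 -.145 .152; python3 - <<'E'
from h import *
for n in['side','scene']:
    im=cams.read_camera(n)[:,:,::-1];cv2.imwrite(f'pics/{n}10f.png',im);C=cal(n);q=proj(C,[[.506,-.09,.12]])[0].astype(int)
    cv2.imwrite(f'pics/{n}10.png',cv2.resize(im[q[1]-60:q[1]+60,q[0]-70:q[0]+70],None,fx=5,fy=5,interpolation=cv2.INTER_CUBIC))
E
```

```text
16.45 [ 0.50717189 -0.0715818   0.22817179] [ 0.46518804  0.51781427  0.59958974 -0.39491848] [ 0.1331186  -0.02239594  0.50445093]
```

View pics/w10o.png

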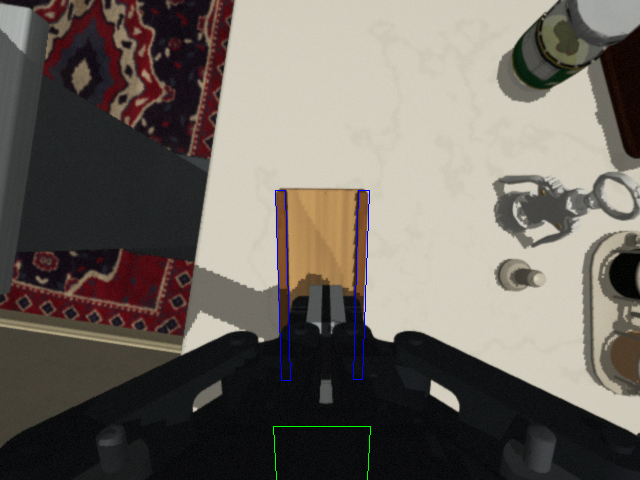

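View pics/scene10.png

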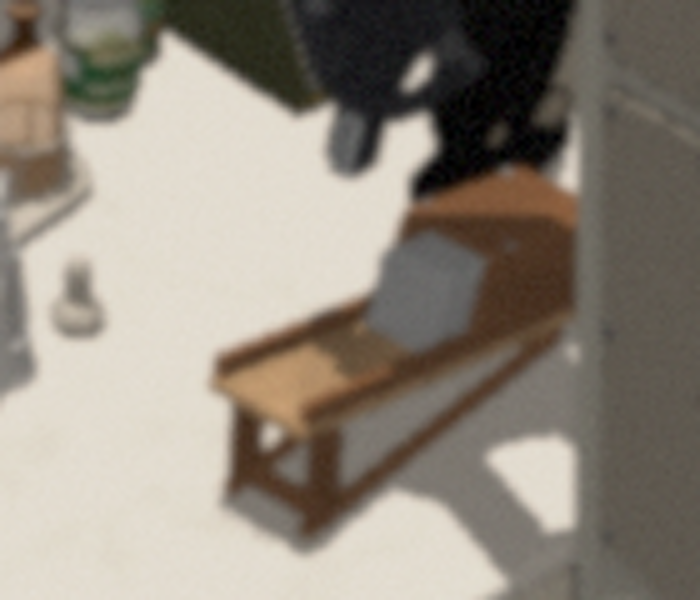

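View pics/side10f.png

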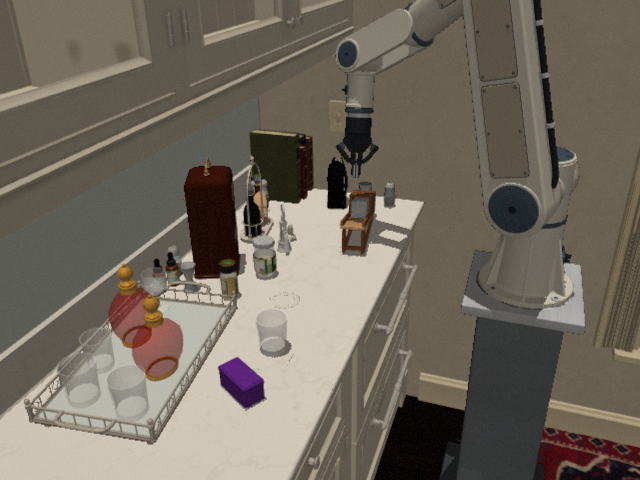

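```bash
python3 - <<'E'
from cell import hand_in,telemetry
s=telemetry.read_state();print(s['time_s'],s['force'])
print(hand_in())
E
```

```text
16.6 [-0.14488509 -0.18580314  0.30509178]
the job is handed in; nothing more can be done
None
```

I placed the grey tin in the chute, pushed it under the hood until the stop resisted, let go, and handed the job in at 16.6 s of the 48 s allowed. `hand_in` gives no verdict, so I can't confirm a pass.

- **Placing:** I gripped the tin across its 50 mm width and tilted it to the 15° slope. The chute position from my first fit was about 3 mm off sideways. I corrected that in a second wrist picture before lowering the tin to the floor, and the pictures after release showed it seated between the walls.
- **Pushing:** With the fingers shut, I pushed from behind in steps of up to 3 mm, then about 1 mm and 0.6 mm. The pushing force was about 1.5 N while the tin slid, then rose to 4.1 N and to about 5 N over the final 1.6 mm. That puts the stop about 1.5 mm in, well short of the 5 mm release point. This is an estimate from force, as the stop cannot be seen.
- **Last checks:** The tin is flat in the channel, with its rear about 30 mm outside the hood and its front at roughly 238 mm down the slope, inside the 214–262 mm range. The fingers are clear of the tin and the force reads about zero. The jars, shaker and glasses look unmoved in the side picture, though I did not measure their positions.

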